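Hold a glued frame corner square

TASK

The upright of the plant-stand frame has just been glued to its bottom rail: first press the pedal of the hold-down clamp all the way down to its stop, where it stays. Then pick up the try square, stand its stock along the middle of the rail with the heel towards the upright, and push it firmly into the corner, down on the rail and sideways against the upright, until both faces are flush. Finish still gripping the square and pressing it into the corner without letting go, and leave the other things on the table where they are.

Things in the scene. Friction and masses are not known exactly. Their poses are not given: they have to be found in the camera images.
- frame: Fixed plywood assembly board 150 x 400 x 18 mm (x, y, z); origin at the centre of its underside on the table, z up, its y axis along the rail. It carries the wooden rail, the wooden upright and the steel hold-down clamp; it does not move during the job but lies elsewhere and turned each time.
- plate: The bottom rail of the frame: fixed wooden bar 45 wide x 265 long x 25 mm thick, lying flat along the board's y axis from y = -85 to +180 mm, its middle line at board x = 0, its top 43 mm above the table. Its origin coincides with the board's.
- post: The upright of the frame: fixed wooden bar 45 (x) x 35 (y) mm, standing on the rail at board y = +135 to +170 mm; its top is 168 mm above the table. The inner face, which the square must touch, is at board y = +135 mm and faces board -y (towards the clamp). Its origin coincides with the board's.
- corner (a point): The inside corner where the top of the rail meets the inner face of the upright, in the middle of the 45 mm width: board x = 0, y = +135 mm, 43 mm above the table. Its axes are the board's.
- clamp (a joint): Clamp pedal: 0 rad fully raised, 0.32 rad level, at its stop. It turns about board x at board y = -40 mm, 74 mm above the table, between two steel cheeks (tops 84 mm above the table), and points to board -y. It takes 5 to 8 N at the pad against a spring; the stiff hinge keeps it where it is left.
- clamp_pad (a point): Centre of the top of the 41 x 41 mm rubber pad at the free end of the pedal, 125 mm from the hinge axis (and 10 mm above the lever's middle line). At the stop it lies at board x = 0, y = -165 mm, 84 mm above the table; fully raised it is about 38 mm higher.
- square: Loose try square, about 0.2 kg, upright on its wooden stock: 22 thick (x) x 115 long (y) x 30 mm high (z). Steel blade 4 mm thick (x), 28 wide (y), at the stock's +y end, flush with it, rising to 110 mm. Origin: centre of the underside; y along the stock to the heel, z up. Home, its axes are parallel to the board's, same way round. Firm: 5 to 15 N down, 15 N sideways (friction eats some).
- square_heel (a point): Outer corner (heel) of the square at the underside, +57.5 mm along the square's y: when fully home it coincides with point corner.
- square_grip (a point): Good place to grip the stock across its 22 mm thickness from above: -22.5 mm along the square's y (80 mm from the heel), 22 mm above the underside; the blade is 52 mm away towards +y.
- dish: Bystander: flat round glass dish with its lid on, 90 mm across, 15 mm high; origin at the underside centre. It lies in one of two places to the robot's left, and the square stands in the other.
- flask: Bystander: conical glass flask 84 mm across, 128 mm high; origin at the underside centre.
- lens: Bystander: magnifying glass lying flat, head 72 mm across, handle along its -x to 123 mm, 8 mm thick; origin under the centre of the head.
- glue: Bystander: white glue bottle 52 mm across, 130 mm high; origin at the underside centre.
- jar: Bystander: jar with a steel lid 60 mm across, 70 mm high; origin at the underside centre.
- slidebox: Bystander: black box for slides 85 x 100 x 30 mm; origin at the underside centre.
Mind the look-alikes: they are no part of the job. What is shaped like the square but blue is not meant.

How it is judged (in metres and radians):
On the way, in this order (a step that is already met when the one before it is completed fails the run):
1. the clamp pedal is pressed down to its stop (value of joint clamp above 0.28 rad), for 0.2 s.
2. the square is pressed into the corner, both faces touching (x of square_heel in the frame of corner between -0.012 and 0.012 m and y of square_heel in the frame of corner between -0.003 and 0.003 m and z of square_heel in the frame of corner between -0.003 and 0.003 m and angle between the y axis of square and the y axis of frame, either way round below 0.03 rad and angle between the z axis of square and the z axis of frame, either way round below 0.03 rad and contact force between square and post above 1.5 N and contact force between square and plate above 4 N), for 0.3 s.
At the end, for the whole second after the job is handed in: Pedal past 0.28 rad. Square gripped (over 3 N) and still; heel within 3 mm of the corner in height and along the rail, 12 mm across; its y and z axes within 0.03 rad of the board's; over 1.5 N on the upright and 4 N on the rail (all of step 2 and value of joint clamp above 0.28 rad and contact force between the fingers and square above 3 N and linear speed of square below 0.02 m/s); the arm keeps its last pose, push and grip.
It fails at once if a bystander is pushed more than 30 mm or tipped (distance of any of dish, flask, lens, glue, jar, slidebox from where it was at the start of the episode above 0.03 m or angle between any of dish, flask, lens, glue, jar, slidebox's own z axis and vertical above 0.4 rad).
It also fails if it takes over 61 s, if anything falls off the work surface, if the arm or the gripper's body presses on something with over 40 N, if the wrist force passes 120 N, or if a joint passes its speed limit or range.

ROBOT

A 6-joint arm with a two-finger parallel gripper is mounted at the origin on the work surface. World frame = base frame: x ahead of the robot, y to its left, z up, the work surface at z = 0. Lengths are in m, angles in degrees, forces in N, time in s.
With the tool pointing down it reaches from about 0.25 to 0.725 m from the base axis. Payload 9.7 kg.
Tool frame: the origin (TCP) lies at the very end of the fingers, on their centre line; the grasp point (between the pads) lies 19 mm behind it; z points along the fingers, y is the line along which they close (so a half turn about z gives the same grasp; the last joint's range is limited). The gripper opens to 85 mm and grips with 20 to 120 N. Pads are 22 mm wide; open, the fingers measure 114 mm over their backs; the gripper's body (76 mm by 85 mm) begins 54 mm behind the grasp point. The pads swing forward as they close: fully open they stand 13 mm farther back than shut.
Start: joints at [-70.989, 4.979, 10.078, 95.1, 0, 90], TCP at [0.179, -0.52, 0.231] pointing down, gripper open.
Joint ranges: [-179.16, 179.16], [-48.56, 103.87], [-65.8, 70.77], [-126.05, 130.52], [-82.76, 87.17], [-180, 180]. Speed limits (degrees/s): [127.2, 127.2, 147.25, 180, 180, 180].

INTERFACE

Orientations are given as [roll, pitch, yaw] about the fixed x, y, z axes, in that order (R = Rz(yaw) Ry(pitch) Rx(roll)).
In Python, from workcell import bot gives the robot as it stands.
- The arm moves only by the tool arm_command, never from a script. Its argument "series" is a list of rows, each a list of 4 numbers: the shift along the tool's x, y, z in m, then the turn about the tool's z in rad. A call has exactly 5 rows; each row is the pose to reach, as a shift and turn from the pose commanded when the call began, along the tool's axes at that moment; what a row does not reach only later rows make up. A row lasts 1/10 s, in which the tool goes at most 50 mm and 8.59 degrees, less where a joint would pass 70% of its speed; a pose out of reach is approached as far as the arm can. A call with a gripper value outside its range is refused whole. "hand" is the finger opening in m, from 0 to 0.0854, set as the call begins (left out, the last holds). The fingers move at their own pace and stop on an object; "grip_force" is the grip in N (left out, the last holds). Time passes only in rows, so rows that repeat a pose let the fingers close, or fill a call up. It gives the time, the measured TCP pose, the force, the opening and the grip force at its end, in the units of the state.
- bot.get_obs(): the state, without advancing time (a new reading comes with each control period).
- bot.camera(name): name is "side" or "top"; returns a dict with "color" (480x640x3 uint8, blue, green, red), "camera_matrix" (3x3 intrinsics, pixels), "dist_coeffs" ([k1, k2, p1, p2, k3] as OpenCV has them; the pictures are not rectified), "xyz" and "orientation" of the camera in the world. Camera axes: x right, y up, looking along -z (the intrinsics and any distortion apply to the point x, -y, -z); pixel columns grow to the right and rows downward; lengths in m; the calibration is good to about 2 mm. A picture is of the moment at which its call begins. There is no depth.
- bot.job_done(): hands the job in; it is judged then, once.
Trained networks look in the newest picture that a camera, given by its name, has taken for a name from the list of things; names that differ only in an ending like _2 or _b are one class to them, and where a whole thing is asked for, a point or a joint stands for the part that bears it (a point fixed in the world has none). Each returns a list of dicts, best first, with "confidence" (0 to 1); they miss things now and then, are a little off and sometimes report something else, mostly with a low value. They report only what shows in the picture. A call takes as long as a camera call. They do not tell look-alikes from the thing itself.
- bot.find_in(camera, target): "location" ([column, row] in pixels, amid what is visible of it).
- bot.mark_of(camera, target): "location" ([column, row] in pixels: a listed point, or the origin of a listed thing).
The state is a dict: "time": time; "q": joint angles; "qd": joint speeds; "joint_efforts": joint torques, N m; "ee_pos": TCP position; "tcp_rot": TCP orientation; "wrist_force": force on the tool from outside, world axes, zero at the start; "torque": the same for the moment, N m; "opening": finger opening in m; "grasp_force": force on a finger pad.
Only numpy, scipy, OpenCV 4.12 (cv2) and the standard library are available. Lean on these libraries where they do the work, as an engineer would, in place of code of your own. Each camera call takes 0.05 s, during which the arm holds its last target. There are 200 camera calls.

## Working session

There is one attempt and no reset: what is moved stays moved. The work goes in short steps, Python scripts to look and compute and a tool call to move; the robot and the scene stay as the last step left them, time stands still between calls to the robot, and variables do not carry over. Pictures are saved under pics/ and viewed, at most 10 in all, crops included, and the job is handed in when it is done.

Besides the shell and the picture viewer there is one more tool, called after "Call:" as a command line: name --pt "numbers of a row" for each row, then --argument value for the rest. arm_command: Moves the arm, as the interface text tells. Its arguments: {"type":"object","properties":{"series":{"type":"array"},"hand":{"type":"number"},"grip_force":{"type":"number"}},"required":["series"]}

```bash
mkdir -p pics; cat > h.py <<'E'
import numpy as np, cv2
from scipy.spatial.transform import Rotation as R
from workcell import bot
def cam(n):
    c=bot.camera(n); c['n']=n; return c
def rot(o):
    o=np.asarray(o,float)
    if o.shape==(3,3): return o
    return R.from_quat(o).as_matrix() if o.size==4 else R.from_euler('xyz',o,degrees=True).as_matrix()
def ray(c,px):
    p=cv2.undistortPoints(np.array([[px]],float),np.array(c['camera_matrix'],float),np.array(c['dist_coeffs'],float))[0,0]
    return np.array(c['xyz'],float), rot(c['orientation'])@np.array([p[0],-p[1],-1.])
def atz(c,px,z):
    o,d=ray(c,px); return o+d*(z-o[2])/d[2]
def proj(c,P):
    P=(np.atleast_2d(P)-np.array(c['xyz']))@rot(c['orientation'])
    P=P*[1,-1,-1]
    return cv2.projectPoints(P,np.zeros(3),np.zeros(3),np.array(c['camera_matrix'],float),np.array(c['dist_coeffs'],float))[0][:,0]
E
python3 - <<'E'
from h import *
for n in('top','side'):
    c=cam(n); cv2.imwrite(f'pics/{n}0.png',c['color']); print(n,c['xyz'],c['orientation'],c['camera_matrix'],c['dist_coeffs'])
    for t in('frame','corner','clamp_pad','square','square_heel','square_grip','dish'):
        r=bot.mark_of(n,t)
        print(t,[(np.round(x['location'],1).tolist(),round(x['confidence'],2)) for x in r[:3]])
o=bot.get_obs(); print(o)
E
```

```text
top [0.26488321 0.01591771 1.68457458] [ 9.34442824e+00  8.21646231e-02 -9.09912388e+01] [[613.43429023   0.         316.40737112]
 [  0.         613.43429023 242.71145329]
 [  0.           0.           1.        ]] [-0.07026611  0.          0.          0.          0.        ]
frame [([364.2, 245.3], 0.68)]
corner [([319.9, 256.3], 0.74)]
clamp_pad [([426.5, 222.1], 0.58)]
square [([222.9, 332.0], 0.89), ([151.1, 323.7], 0.87), ([228.4, 278.5], 0.77)]
square_heel [([201.0, 323.2], 0.84), ([134.4, 341.3], 0.77), ([208.8, 286.6], 0.62)]
square_grip [([232.8, 272.3], 0.92), ([226.1, 332.7], 0.91), ([154.5, 315.3], 0.7)]
dish [([233.4, 272.8], 0.72), ([217.8, 225.1], 0.7), ([388.4, 168.2], 0.56)]
side [0.43115119 1.00457072 1.30975125] [  38.99507593    0.64054677 -174.74087514] [[621.32527917   0.         314.43984976]
 [  0.         621.32527917 239.34076133]
 [  0.           0.           1.        ]] [0.0130843 0.        0.        0.        0.       ]
frame [([324.5, 218.6], 0.74), ([343.7, 345.0], 0.27)]
corner [([334.1, 246.8], 0.76)]
clamp_pad [([315.1, 149.1], 0.63)]
square [([400
[... 239 characters left out ...]
sh [([279.7, 350.3], 0.72)]
{'time': 0.8, 'q': array([-7.09890512e+01,  4.97768983e+00,  1.00802402e+01,  9.50991534e+01,
        9.90548996e-04,  9.00009548e+01]), 'qd': array([-0.04452103, -0.04509162,  0.04417982, -0.05184168,  0.05276011,
       -0.03272936]), 'joint_efforts': array([ 3.22939799e-03, -5.20051217e+01,  4.64840269e+01,  1.22550289e-03,
        6.92446292e-05,  1.21285177e-05]), 'ee_pos': array([ 0.17916977, -0.52000883,  0.23131392]), 'tcp_rot': array([ 1.79996603e+02, -9.90605601e-04,  1.90099941e+01]), 'wrist_force': array([ 0.52205878, -0.47297583,  0.3305815 ]), 'torque': array([ 0.00163552, -0.01028227, -0.02012641]), 'grasp_force': 0.0, 'opening': 0.0850670866128946}
```

View pics/top0.png

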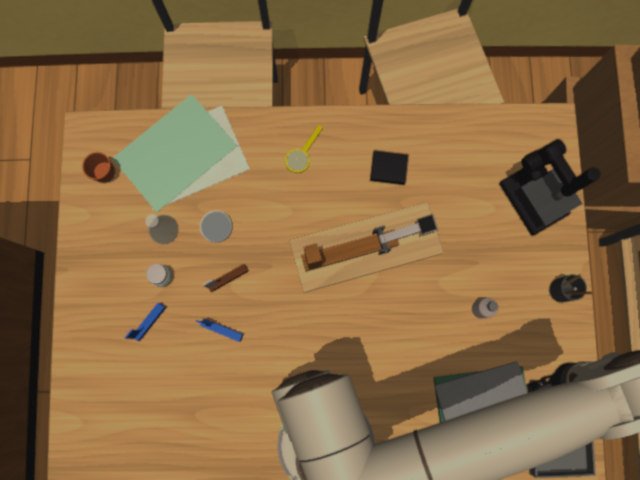

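View pics/side0.png

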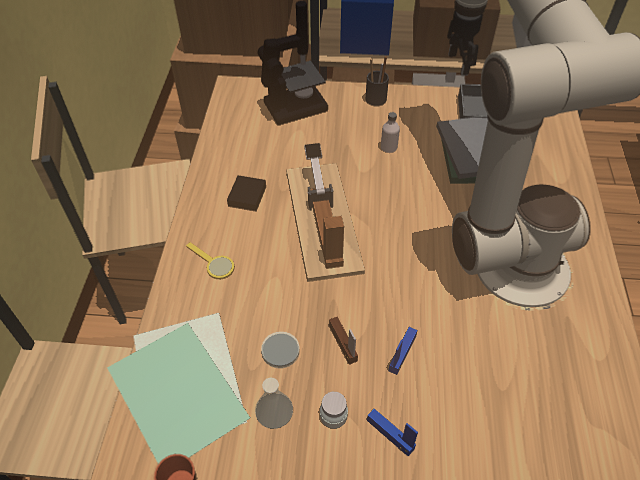

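The pictures show the frame around (365,247) in the top view, with the post at the left (313,256) and the pad at (427,223). The brown square lies at (228,278) in top and (343,340) in side; the two blue ones are look-alikes. Next I fit the poses.

```bash
cat > fit.py <<'E'
from h import *
from scipy.optimize import least_squares
def T(p,L):
    c,s=np.cos(p[2]),np.sin(p[2]); L=np.atleast_2d(L)
    return np.c_[p[0]+c*L[:,0]-s*L[:,1],p[1]+s*L[:,0]+c*L[:,1],L[:,2]]
def fit(obs,p0):  # obs: (cam, local, px)
    f=lambda p:np.concatenate([proj(c,T(p,l))[0]-px for c,l,px in obs])
    r=least_squares(f,p0,loss='soft_l1'); return r.x,np.round(r.fun if False else f(r.x),1).reshape(-1,2).tolist()
E
python3 - <<'E'
from fit import *
ct,cs=cam('top'),cam('side')
def near(n,t,px):
    r=[np.array(x['location']) for x in bot.mark_of(n,t)]; r=[x for x in r if np.hypot(*(x-px))<30]; return min(r,key=lambda x:np.hypot(*(x-px))) if r else None
F=[];S=[]
for c,g in((ct,{'corner':(320,256),'frame':(364,245),'clamp_pad':(426,222)}),(cs,{'corner':(334,247),'frame':(324,218),'clamp_pad':(315,149)})):
    for t,l in(('corner',(0,.135,.043)),('frame',(0,0,0)),('clamp_pad',(0,-.159,.122))):
        p=near(c['n'],t,g[t]); 
        if p is not None:F.append((c,l,p))
for c,l,px in [(ct,(.075,.2,.018),(290,241)),(ct,(.075,-.2,.018),(428,205)),(ct,(-.075,-.2,.018),(442,252)),(ct,(-.075,.2,.018),(303,290)),
 (cs,(.075,-.2,.018),(287,170)),(cs,(-.075,.2,.018),(364,270)),(cs,(.075,.2,.018),(309,279))]: F.append((c,l,np.array(px)))
p,r=fit(F,[.3,-.1,.3]); print('frame',p,np.degrees(p[2]),r)
for c,g in((ct,{'square':(228,278),'square_heel':(209,287),'square_grip':(232,272)}),(cs,{'square':(343,346),'square_heel':(353,366),'square_grip':(340,329)})):
    for t,l in(('square',(0,0,0)),('square_heel',(0,.0575,0)),('square_grip',(0,-.0225,.022))):
        q=near(c['n'],t,g[t])
        if q is not None:S.append((c,l,q))
s,r=fit(S,[.2,.2,.3]); print('sq',s,np.degrees(s[2]),r)
np.savez('pose.npz',p=p,s=s)
def draw(c,im,k,off):
    def poly(q,L): 
        P=((proj(c,T(q,L))-off)*k).astype(int); cv2.polylines(im,[P],True,(0,255,0),1)
    poly(p,[(.075,.2,.018),(.075,-.2,.018),(-.075,-.2,.018),(-.075,.2,.018)])
    poly(p,[(.0225,.17,.168),(.0225,.135,.168),(-.0225,.135,.168),(-.0225,.17,.168)])
    poly(p,[(.0225,-.085,.043),(.0225,.135,.043),(-.0225,.135,.043),(-.0225,-.085,.043)])
    for z in(0,.03): poly(s,[(.011,.0575,z),(.011,-.0575,z),(-.011,-.0575,z),(-.011,.0575,z)])
    poly(s,[(.002,.0575,.11),(.002,.0295,.11),(-.002,.0295,.11),(-.002,.0575,.11)])
ims=[]
for c,off,w,h in((ct,(190,190),260,110),(cs,(250,130),140,240)):
    im=c['color'][off[1]:off[1]+h,off[0]:off[0]+w]; k=3 if c is ct else 2.4
    im=cv2.resize(im,None,fx=k,fy=k,interpolation=cv2.INTER_CUBIC); draw(c,im,k,np.array(off)); cv2.imwrite(f"pics/ov_{c['n']}.png",im)
E
```

```text
frame [ 0.52491097 -0.12234666  0.24578396] 14.082383617721929 [[2.0, -2.3], [0.2, 3.3], [-0.5, -0.3], [1.9, 2.3], [0.1, 1.9], [-0.9, -0.1], [-1.3, -1.3], [-0.6, -2.1], [1.1, 2.2], [-0.4, 2.2], [0.2, -1.9], [0.7, -0.4], [-2.0, -1.7]]
sq [0.44519992 0.2625355  0.51712746] 29.629220660802833 [[1.1, -0.0], [-1.0, 2.0], [1.2, 2.7], [-1.0, -3.5], [-0.1, 0.8], [-1.2, 2.8]]
```

View pics/ov_top.png

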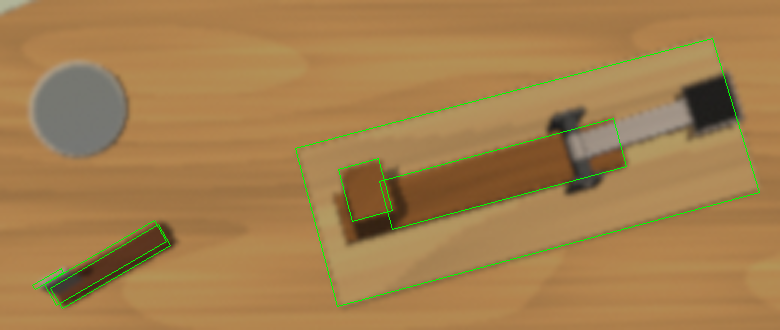

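View pics/ov_side.png

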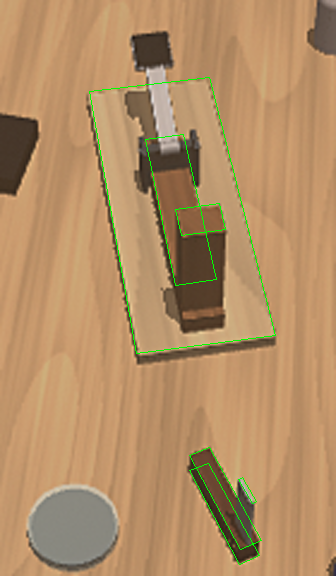

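Board and square outlines match the picture edges to 1–2 px. Next are the press moves.

```bash
cat > go.py <<'E'
from fit import *
P=np.load('pose.npz'); p,s=P['p'],P['s']
def delta(xyz,yaw=None):
    o=bot.get_obs(); M=R.from_euler('xyz',o['tcp_rot'],degrees=True).as_matrix()
    d=M.T@(np.array(xyz)-o['ee_pos']); 
    tr=None if yaw is None else round(float(-np.radians((yaw-o['tcp_rot'][2]+180)%360-180)),4)
    print('t',o['time'],'pos',o['ee_pos'].round(4),o['tcp_rot'].round(2),'delta',d.round(4),tr,'q',o['q'].round(0)); return d
E
python3 - <<'E'
from go import *
w=T(p,[(0,-.159,.122),(0,-.165,.084),(0,.135,.043)]); print(w)
delta([w[0,0],w[0,1],.175],19); delta([w[0,0],w[0,1],.175],60)
ct=cam('top')
for t in('flask','lens','glue','jar','slidebox'):
    r=bot.find_in('top',t); print(t,[atz(ct,x['location'],.03)[:2].round(3) for x in r[:2]])
E
```

```text
[[ 0.56359834 -0.27656821  0.122     ]
 [ 0.56505824 -0.2823879   0.084     ]
 [ 0.4920632   0.00859617  0.043     ]]
t 1.5 pos [ 0.1791 -0.52    0.2313] [180.     0.    19.01] delta [ 0.4428 -0.105   0.0563] 0.0001 q [-71.   5.  10.  95.  -0.  90.]
t 1.5 pos [ 0.1791 -0.52    0.2313] [180.     0.    19.01] delta [ 0.4428 -0.105   0.0563] -0.7155 q [-71.   5.  10.  95.  -0.  90.]
flask [array([ 0.525, -0.08 ])]
lens [array([0.773, 0.059])]
glue [array([ 0.345, -0.437])]
jar [array([0.462, 0.439])]
slidebox []
```

Call:
arm_command --pt "0.22 -0.053 0 -0.5" --pt "0.22 -0.053 0 -0.5" --pt "0.22 -0.053 0 -0.5" --pt "0.22 -0.053 0 -0.5" --pt "0.22 -0.053 0 -0.5" --hand 0 --grip_force 30

```text
time: 2.3
ee_pos: [0.3724, -0.3961, 0.2313]
tcp_rot: [180.0, -0.0, 47.9]
wrist_force: [-0.1, -0.6, 0.1]
opening: 0.0123
grasp_force: 0.0
```

```bash
python3 - <<'E'
from go import *
w=T(p,[(0,-.161,.15)])[0]; delta(w,90)
E
```

```text
t 2.3 pos [ 0.3724 -0.3961  0.2313] [ 1.7998e+02 -3.0000e-02  4.7890e+01] delta [0.2157 0.0634 0.0815] -0.7349 q [-47.   4.   9.  95.   0.  85.]
```

Call:
arm_command --pt "0.216 0.063 0.05 -0.73" --pt "0.216 0.063 0.05 -0.73" --pt "0.216 0.063 0.05 -0.73" --pt "0.216 0.063 0.05 -0.73" --pt "0.216 0.063 0.081 -0.73"

```text
time: 2.8
ee_pos: [0.5658, -0.2795, 0.1527]
tcp_rot: [179.7, 0.1, 89.9]
wrist_force: [0.2, -0.1, -0.2]
opening: -0.0004
grasp_force: 0.0
```

Call:
arm_command --pt "0 0 0.01 0" --pt "0 0 0.02 0" --pt "0 0 0.03 0" --pt "0 0 0.03 0" --pt "0 0 0.03 0"

```text
time: 3.3
ee_pos: [0.5615, -0.2818, 0.1213]
tcp_rot: [179.9, 0.0, 89.4]
wrist_force: [-0.7, -0.2, 0.4]
opening: 0.0001
grasp_force: 0.0
```

```bash
python3 - <<'E'
from go import *
w=T(p,[(0,-.165,.084)])[0]; delta(w,90)
c=cam('side'); cv2.imwrite('pics/s1.png',cv2.resize(c['color'][100:300,230:430],None,fx=2.5,fy=2.5))
E
```

```text
t 3.3 pos [ 0.5615 -0.2818  0.1213] [1.7995e+02 3.0000e-02 8.9380e+01] delta [-0.0005  0.0036  0.0373] -0.0108 q [-27.  15.   9.  84.  -0.  64.]
```

View pics/s1.png

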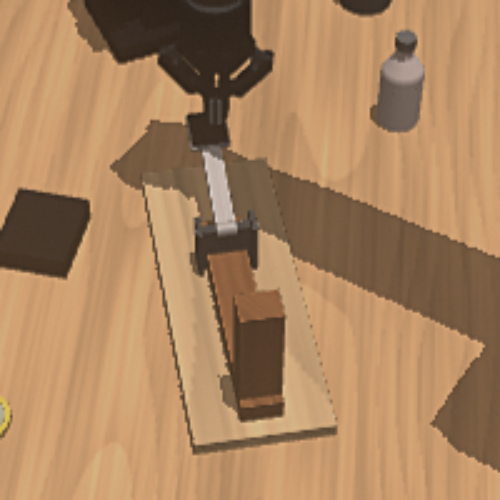

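The closed fingertips at (215,120) in the crop stand right over the black pad at (210,128). I press down from here.

Call:
arm_command --pt "0 0.003 0.008 0" --pt "0 0.003 0.016 0" --pt "0 0.003 0.024 0" --pt "0 0.003 0.03 0" --pt "0 0.003 0.03 0"

```text
time: 3.85
ee_pos: [0.5652, -0.2814, 0.0899]
tcp_rot: [180.0, 0.0, 89.5]
wrist_force: [-0.6, 0.2, -0.1]
opening: 0.0001
grasp_force: 0.0
```

Call:
arm_command --pt "0 0 0.003 0" --pt "0 0 0.006 0" --pt "0 0 0.008 0" --pt "0 0 0.009 0" --pt "0 0 0.009 0"

```text
time: 4.35
ee_pos: [0.5654, -0.2818, 0.0838]
tcp_rot: [179.9, 0.1, 89.5]
wrist_force: [-4.5, -1.8, 17.1]
opening: -0.0
grasp_force: 8.2
```

Call:
arm_command --pt "0 0 0.002 0" --pt "0 0 0.002 0" --pt "0 0 0.002 0" --pt "0 0 0.002 0" --pt "0 0 0.002 0"

```text
time: 4.85
ee_pos: [0.5655, -0.2818, 0.0837]
tcp_rot: [179.8, 0.2, 89.5]
wrist_force: [-8.5, 0.9, 27.6]
opening: 0.0
grasp_force: 13.7
```

```bash
python3 - <<'E'
from go import *
c=cam('side'); cv2.imwrite('pics/s2.png',cv2.resize(c['color'][100:250,230:380],None,fx=4,fy=4,interpolation=2))
E
```

```text
(no output)
```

View pics/s2.png

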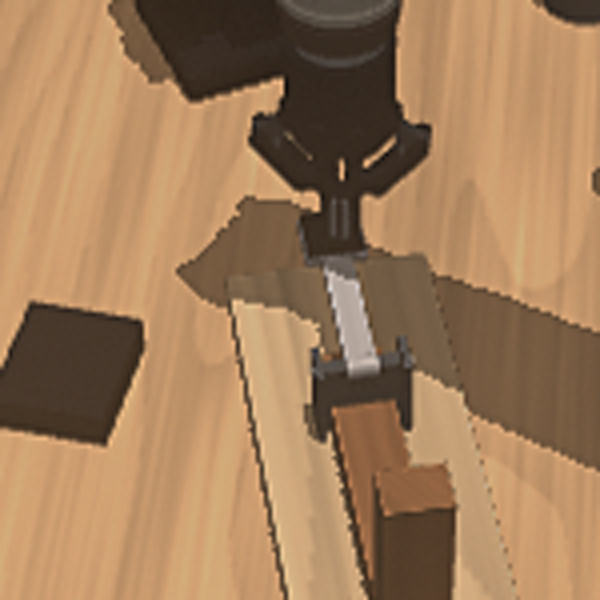

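The pedal lies level under the fingers with 27 N on it at z = 0.084, so it is at its stop. On to the square.

Call:
arm_command --pt "0 0 -0.04 0" --pt "0 0 -0.09 0" --pt "0 0 -0.14 0" --pt "0.04 0 -0.16 0" --pt "0.09 0 -0.16 0" --hand 0.06

```text
time: 5.4
ee_pos: [0.5666, -0.1916, 0.2427]
tcp_rot: [179.7, 0.1, 89.3]
wrist_force: [-0.0, 1.1, -0.3]
opening: 0.0601
grasp_force: 0.0
```

```bash
python3 - <<'E'
from go import *
w=T(p,[(0,0,0)])[0]; w=T(s,[(0,-.0225,.2)])[0]; print(w);delta(w,np.degrees(s[2])+90)
E
```

```text
[0.45632358 0.24297754 0.2       ]
t 5.4 pos [ 0.5666 -0.1916  0.2427] [1.7973e+02 8.0000e-02 8.9310e+01] delta [ 0.4333 -0.1157  0.0415] -0.5292 q [-19.  12.  19.  97.   0.  72.]
```

Call:
arm_command --pt "0.24 -0.065 0 -0.52" --pt "0.24 -0.065 0 -0.52" --pt "0.24 -0.065 0 -0.52" --pt "0.24 -0.065 0 -0.52" --pt "0.24 -0.065 0 -0.52"

```text
time: 5.9
ee_pos: [0.5018, 0.0515, 0.239]
tcp_rot: [-180.0, -0.0, 119.4]
wrist_force: [0.6, 0.6, -0.2]
opening: 0.0603
grasp_force: 0.0
```

```bash
python3 - <<'E'
from go import *
w=T(s,[(0,-.0225,.12)])[0]; delta(w,np.degrees(s[2])+90)
E
```

```text
t 5.9 pos [0.5018 0.0515 0.239 ] [-1.7999e+02 -3.0000e-02  1.1942e+02] delta [0.1891 0.0545 0.1191] -0.0036 q [ 6. -1.  5. 96.  0. 66.]
```

Call:
arm_command --pt "0.05 0.014 0 0" --pt "0.1 0.028 0 0" --pt "0.145 0.042 0.02 0" --pt "0.189 0.0545 0.04 0" --pt "0.189 0.0545 0.08 0"

```text
time: 6.4
ee_pos: [0.4575, 0.2457, 0.1604]
tcp_rot: [179.8, -0.1, 119.5]
wrist_force: [-0.3, -0.6, 1.0]
opening: 0.0601
grasp_force: 0.0
```

```bash
python3 - <<'E'
from go import *
ct,cs=cam('top'),cam('side')
w=T(s,[(0,-.0225,.005)])[0]; delta(w,np.degrees(s[2])+90)
S=[]
for c in(ct,cs):
    im=c['color'];
    for t,l in(('square',(0,0,0)),('square_heel',(0,.0575,0)),('square_grip',(0,-.0225,.022))):
        e=proj(c,T(s,[l]))[0]
        for x in bot.mark_of(c['n'],t):
            if np.hypot(*(x['location']-e))<10: S.append((c,l,np.array(x['location']))); print(c['n'],t,np.round(x['location']-e,1))
q,r=fit(S,s); print(q,s,r)
k=4;o=np.array([290,280]);im=cv2.resize(cs['color'][280:400,290:430],None,fx=k,fy=k,interpolation=2)
for z in(0,.03): cv2.polylines(im,[((proj(cs,T(s,[(.011,.0575,z),(.011,-.0575,z),(-.011,-.0575,z),(-.011,.0575,z)]))-o+.5)*k).astype(int)],True,(0,255,0),1)
cv2.imwrite('pics/s3.png',im)
E
```

```text
t 6.5 pos [0.4549 0.2412 0.1537] [-1.7947e+02 -3.0000e-02  1.1945e+02] delta [0.0007 0.0035 0.1487] -0.0032 q [28. -0. -4. 87.  0. 88.]
top square [1.1 0.9]
top square_grip [-1.7 -1.5]
side square [-1.3  2.8]
side square_grip [ 1.5 -1. ]
[0.44600064 0.26451751 0.43683824] [0.44519992 0.2625355  0.51712746] [[-1.8, -1.2], [1.2, 1.8], [0.9, -2.1], [-1.2, 1.4]]
```

View pics/s3.png

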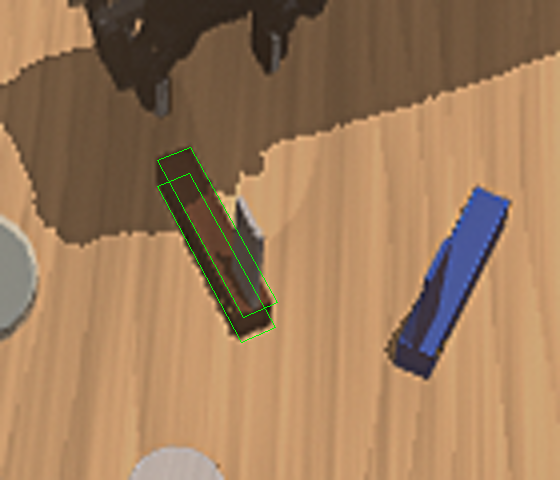

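The outline sits on the brown square and the open fingers are above it. Descending in two steps.

Call:
arm_command --pt "0 0 0.04 0" --pt "0 0 0.08 0" --pt "0 0 0.105 0" --pt "0 0 0.115 0" --pt "0 0 0.115 0"

```text
time: 7.3
ee_pos: [0.4582, 0.2406, 0.0443]
tcp_rot: [-180.0, -0.0, 119.2]
wrist_force: [-0.3, -0.2, -0.1]
opening: 0.0598
grasp_force: 0.0
```

```bash
python3 - <<'E'
from go import *
w=T(s,[(0,-.0225,.005)])[0]; delta(w,np.degrees(s[2])+90)
E
```

```text
t 7.3 pos [0.4582 0.2406 0.0443] [-179.97   -0.    119.23] delta [ 0.003  -0.0004  0.0393] -0.007 q [ 28.   1. -15.  74.  -0.  88.]
```

Call:
arm_command --pt "0.002 0 0.015 0" --pt "0.002 0 0.03 0" --pt "0.002 0 0.038 0" --pt "0.002 0 0.038 0" --pt "0.002 0 0.038 0"

```text
time: 7.8
ee_pos: [0.457, 0.2428, 0.0064]
tcp_rot: [-180.0, -0.0, 119.3]
wrist_force: [0.4, 1.1, 0.8]
opening: 0.0599
grasp_force: 0.0
```

Call:
arm_command --pt "0 0 0 0" --pt "0 0 0 0" --pt "0 0 0 0" --pt "0 0 0 0" --pt "0 0 0 0" --hand 0 --grip_force 70

```text
time: 8.3
ee_pos: [0.4576, 0.2431, 0.0071]
tcp_rot: [179.9, 0.0, 119.3]
wrist_force: [0.6, -0.4, 5.8]
opening: 0.0206
grasp_force: 69.2
```

Call:
arm_command --pt "0 0 0 0" --pt "0 0 -0.01 0" --pt "0 0 -0.03 0" --pt "0 0 -0.05 0" --pt "0 0 -0.05 0"

```text
time: 8.8
ee_pos: [0.4581, 0.2434, 0.0589]
tcp_rot: [179.8, 0.0, 119.3]
wrist_force: [0.6, -0.8, -2.0]
opening: 0.0208
grasp_force: 68.7
```

```bash
python3 - <<'E'
from go import *
o=bot.get_obs(); print(o['opening'],o['grasp_force'],o['wrist_force'])
delta(T(p,[(0,.135-.02-.08,.16)])[0],np.degrees(p[2])+90)
c=cam('side'); cv2.imwrite('pics/s4.png',cv2.resize(c['color'][260:400,270:430],None,fx=4,fy=4,interpolation=2))
E
```

```text
0.020842458840149243 68.69871139526367 [ 0.55372148 -0.82165531 -1.9643028 ]
t 8.8 pos [0.4581 0.2434 0.0589] [1.7980e+02 1.0000e-02 1.1928e+02] delta [-0.3179 -0.1111 -0.1014] 0.2652 q [ 28.   1. -13.  76.  -0.  89.]
```

View pics/s4.png

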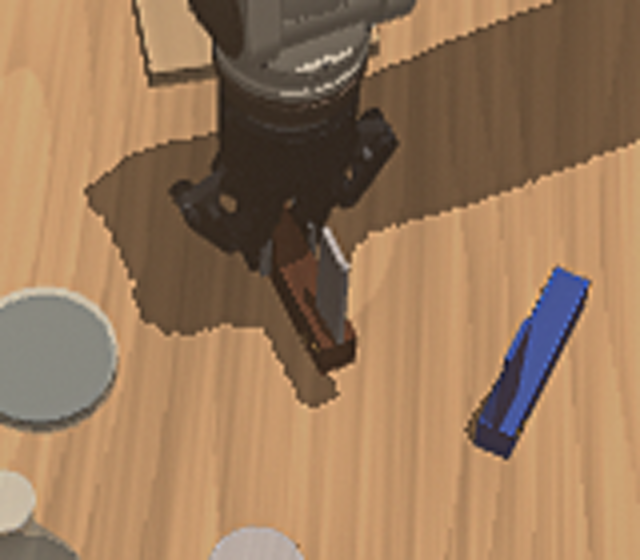

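The brown square is gripped (20.8 mm opening, 69 N) and lifted straight. I carry it over the upright.

Call:
arm_command --pt "0 0 -0.04 0" --pt "0 0 -0.08 0" --pt "0 0 -0.12 0" --pt "0 0 -0.16 0.1" --pt "0 0 -0.195 0.2"

```text
time: 9.35
ee_pos: [0.4568, 0.2427, 0.2519]
tcp_rot: [-179.9, 0.0, 107.6]
wrist_force: [1.3, 0.1, -2.5]
opening: 0.0204
grasp_force: 69.4
```

```bash
python3 - <<'E'
from go import *
delta(T(p,[(0,.135-.02-.08,.25)])[0],np.degrees(p[2])+90)
E
```

```text
t 9.35 pos [0.4568 0.2427 0.2519] [-1.7994e+02  1.0000e-02  1.0760e+02] delta [-0.3336 -0.0433  0.002 ] 0.0614 q [ 28.   1.   8.  97.  -0. 100.]
```

Call:
arm_command --pt "-0.04 -0.006 0 0.0" --pt "-0.085 -0.012 0 0.02" --pt "-0.13 -0.018 0 0.04" --pt "-0.175 -0.024 0 0.06" --pt "-0.215 -0.03 0 0.06"

```text
time: 9.85
ee_pos: [0.4941, 0.0269, 0.2498]
tcp_rot: [-179.9, -0.0, 104.3]
wrist_force: [0.7, 0.3, -3.1]
opening: 0.0204
grasp_force: 69.4
```

Call:
arm_command --pt "-0.04 -0.003 0 0.0" --pt "-0.08 -0.006 0 0" --pt "-0.11 -0.006 0 0" --pt "-0.11 -0.006 0 0" --pt "-0.11 -0.006 0 0"

```text
time: 10.35
ee_pos: [0.5155, -0.0796, 0.2498]
tcp_rot: [-179.9, -0.1, 104.3]
wrist_force: [-0.6, -0.0, -2.1]
opening: 0.0208
grasp_force: 69.4
```

```bash
python3 - <<'E'
from go import *
delta(T(p,[(0,.135-.02-.08,.1)])[0],np.degrees(p[2])+90)
E
```

```text
t 10.35 pos [ 0.5155 -0.0796  0.2498] [-1.7988e+02 -6.0000e-02  1.0429e+02] delta [-0.0089 -0.001   0.1498] 0.0036 q [-9.  2.  9. 97.  0. 67.]
```

Call:
arm_command --pt "-0.009 -0.001 0 0.003" --pt "-0.009 -0.001 0.04 0.003" --pt "-0.009 -0.001 0.09 0.003" --pt "-0.009 -0.001 0.14 0.003" --pt "-0.009 -0.001 0.175 0.003"

```text
time: 10.85
ee_pos: [0.5156, -0.0872, 0.0727]
tcp_rot: [-179.9, -0.1, 104.3]
wrist_force: [0.2, -1.0, -2.5]
opening: 0.0206
grasp_force: 69.2
```

Call:
arm_command --pt "0 0 0 0" --pt "0 0 0 0" --pt "0 0 0 0" --pt "0 0 0 0" --pt "0 0 0 0"

```text
time: 11.35
ee_pos: [0.518, -0.0882, 0.078]
tcp_rot: [179.9, 0.1, 104.2]
wrist_force: [0.1, 0.8, -2.5]
opening: 0.0203
grasp_force: 69.4
```

```bash
python3 - <<'E'
from go import *
delta(T(p,[(0,.135-.02-.08,.0495)])[0],np.degrees(p[2])+90)
for n in('side','top'):
    c=cam(n); e=proj(c,T(p,[(0,.135,.043)]))[0].astype(int); x,y=e-[60,70]
    cv2.imwrite(f'pics/5{n}.png',cv2.resize(c['color'][y:y+120,x:x+130],None,fx=3,fy=3,interpolation=2))
a=cv2.imread('pics/5side.png');b=cv2.imread('pics/5top.png');cv2.imwrite('pics/5.png',np.hstack([a,b]))
E
```

```text
t 11.35 pos [ 0.518  -0.0882  0.078 ] [1.7986e+02 6.0000e-02 1.0421e+02] delta [ 0.0002 -0.0017  0.0285] 0.0023 q [-10.   1. -11.  78.   0.  66.]
```

View pics/5.png

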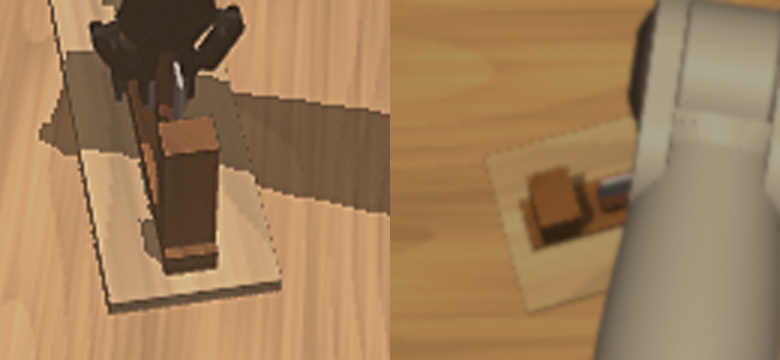

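The square is over the rail with its heel a couple of centimetres short of the upright and the blade towards the post. I lower it until it makes contact.

Call:
arm_command --pt "0 -0.001 0.01 0.002" --pt "0 -0.001 0.02 0.002" --pt "0 -0.001 0.024 0.002" --pt "0 -0.001 0.026 0.002" --pt "0 -0.001 0.026 0.002"

```text
time: 11.95
ee_pos: [0.5158, -0.0883, 0.0501]
tcp_rot: [-180.0, -0.0, 104.1]
wrist_force: [-1.8, -0.0, 0.1]
opening: 0.0211
grasp_force: 69.7
```

Call:
arm_command --pt "0 0 0.001 0" --pt "0 0 0.002 0" --pt "0 0 0.002 0" --pt "0 0 0.002 0" --pt "0 0 0.002 0"

```text
time: 12.45
ee_pos: [0.5159, -0.0883, 0.0501]
tcp_rot: [180.0, 0.0, 104.1]
wrist_force: [-8.8, 1.4, 15.8]
opening: 0.0206
grasp_force: 72.1
```

Call:
arm_command --pt "0.003 0 -0.001 0" --pt "0.007 0 -0.001 0" --pt "0.011 0 -0.001 0" --pt "0.015 0 -0.001 0" --pt "0.016 0 -0.001 0"

```text
time: 12.95
ee_pos: [0.5131, -0.0729, 0.0501]
tcp_rot: [179.9, 0.1, 104.1]
wrist_force: [1.5, -4.3, 5.8]
opening: 0.0209
grasp_force: 70.6
```

Call:
arm_command --pt "0.001 0 0 0" --pt "0.002 0 0 0" --pt "0.003 0 0 0" --pt "0.004 0 0 0" --pt "0.004 0 0 0"

```text
time: 13.45
ee_pos: [0.5121, -0.0692, 0.0501]
tcp_rot: [179.9, 0.1, 104.1]
wrist_force: [0.8, -3.3, 6.0]
opening: 0.0207
grasp_force: 70.7
```

Call:
arm_command --pt "0.001 0 0 0" --pt "0.002 0 0 0" --pt "0.003 0 0 0" --pt "0.003 0 0 0" --pt "0.003 0 0 0"

```text
time: 13.95
ee_pos: [0.5114, -0.0664, 0.0501]
tcp_rot: [179.9, 0.1, 104.1]
wrist_force: [1.2, -4.2, 5.5]
opening: 0.0206
grasp_force: 70.6
```

Call:
arm_command --pt "0.001 0 0 0" --pt "0.002 0 0 0" --pt "0.003 0 0 0" --pt "0.003 0 0 0" --pt "0.003 0 0 0"

```text
time: 14.45
ee_pos: [0.5114, -0.0663, 0.0502]
tcp_rot: [179.9, 0.4, 104.0]
wrist_force: [4.7, -21.7, 2.5]
opening: 0.0207
grasp_force: 70.0
```

```bash
python3 - <<'E'
from go import *
o=bot.get_obs()
delta(T(p,[(0,.055,.0495)])[0],np.degrees(p[2])+90); print(o['wrist_force'],o['torque'])
E
```

```text
t 14.45 pos [ 0.5114 -0.0663  0.0502] [179.89   0.45 103.97] delta [-0.0026 -0.0006  0.0007] -0.0019 q [ -7.   0. -15.  75.  -0.  69.]
[  4.6619736  -21.73775189   2.51433491] [-3.8769132  -0.89122751  0.20109706]
```

Call:
arm_command --pt "-0.0005 0 0.001 0" --pt "-0.0005 0 0.002 0" --pt "-0.0005 0 0.002 0" --pt "-0.0005 0 0.002 0" --pt "-0.0005 0 0.002 0"

```text
time: 14.95
ee_pos: [0.5115, -0.0663, 0.0501]
tcp_rot: [179.8, 0.4, 104.0]
wrist_force: [-2.8, -17.2, 19.0]
opening: 0.0205
grasp_force: 72.2
```

```bash
python3 - <<'E'
from go import *
o=bot.get_obs()
delta(T(p,[(0,.055,.0495)])[0],np.degrees(p[2])+90); print(o['wrist_force'],o['torque'])
for n in('side','top'):
    c=cam(n); e=proj(c,T(p,[(0,.0,.043)]))[0].astype(int); x,y=e-[70,60]
    cv2.imwrite(f'pics/6{n}.png',cv2.resize(c['color'][y-40:y+120,x:x+130],None,fx=3,fy=3,interpolation=2))
    for t in('square_heel','corner','clamp_pad'):print(n,t,[np.round(x['location'],1) for x in bot.mark_of(n,t)],proj(c,T(p,[{'s':(0,.135,.043),'c':(0,.135,.043)}[t[0]] if t!='clamp_pad' else (0,-.165,.084)]))[0].round(1))
a=cv2.imread('pics/6side.png');b=cv2.imread('pics/6top.png');cv2.imwrite('pics/6.png',np.hstack([a,b]))
E
```

```text
t 14.95 pos [ 0.5115 -0.0663  0.0501] [179.83   0.4  103.99] delta [-0.0026 -0.0006  0.0006] -0.0016 q [ -7.   0. -15.  75.  -0.  69.]
[ -2.81162553 -17.18451408  19.04694106] [-3.11628751  0.84031689  0.14146157]
side square_heel [array([391.7, 373.1]), array([414. , 454.9])] [331.7 247.7]
side corner [array([333.2, 249.5])] [331.7 247.7]
side clamp_pad [array([313.5, 156.5])] [313.9 157. ]
top square_heel [array([199.9, 323.9]), array([136.7, 339.1]), array([317. , 253.8])] [318.5 258.4]
top corner [array([318.5, 257.1]), array([482.1, 309.7])] [318.5 258.4]
top clamp_pad [array([429.7, 223.8])] [427.4 227.1]
```

View pics/6.png

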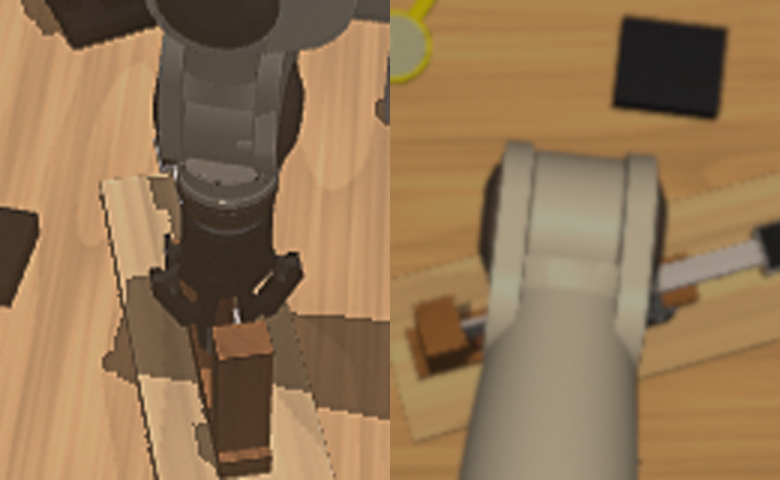

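The square is in the corner with its blade against the post, and the pedal is still level. I ease the down push slightly, let it settle and hand in.

Call:
arm_command --pt "0 0 -0.0007 0" --pt "0 0 -0.0007 0" --pt "0 0 -0.0007 0" --pt "0 0 -0.0007 0" --pt "0 0 -0.0007 0"

```text
time: 15.85
ee_pos: [0.5115, -0.0663, 0.0501]
tcp_rot: [179.8, 0.4, 104.0]
wrist_force: [0.1, -17.2, 13.5]
opening: 0.0209
grasp_force: 71.4
```

Call:
arm_command --pt "0 0 0 0" --pt "0 0 0 0" --pt "0 0 0 0" --pt "0 0 0 0" --pt "0 0 0 0"

```text
time: 16.35
ee_pos: [0.5115, -0.0663, 0.0501]
tcp_rot: [179.8, 0.4, 104.0]
wrist_force: [0.4, -17.7, 13.5]
opening: 0.021
grasp_force: 71.4
```

```bash
python3 -c "
from workcell import bot
print(bot.job_done())"
```

```text
the job is handed in; nothing more can be done
None
```

I handed the job in at about 16 s: the pedal is at its stop, and the square is still gripped and pressed into the corner, with the wrist reading about 13 N down and 18 N sideways; the hand-in returned no verdict.

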